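# Open the push-and-turn safety jar and put a dead lithium cell in

## Robot

A 6-joint arm with a two-finger parallel gripper is mounted at the origin on a cart in front of the work surface, level with it; the furniture and walls round the work are solid. World frame = base frame: x ahead of the robot, y to its left, z up, the work surface at z = 0. Lengths are in mm, angles in rad, forces in N, time in s.
With the tool pointing down it reaches from about 325 to 850 mm from the base axis. Payload 15.5 kg.
Tool frame: the origin (TCP) lies on the front face of the gripper's body, between the roots of the fingers; the fingertips stand 78 mm ahead of it and the grasp point (between the pads) lies 60 mm ahead of it (bot.grasp_offset is the distance from the TCP to the grasp point, in mm); z points along the fingers, y is the line along which they close (so a half turn about z gives the same grasp; the last joint's range is limited). The gripper opens to 91 mm and grips with 3 to 60 N. Pads are 32 mm wide; open, the fingers measure 118 mm over their backs; the gripper's body (76 mm by 178 mm) begins 60 mm behind the grasp point.
Start: joints at [-1.204, 0.494, 1.345, -0, 1.302, -0.096], TCP at [278.477, -559.534, 292.215] pointing down, gripper open.
Joint ranges: [-2.91, 2.91], [-0.82, 2.16], [0.22, 2.67], [-1.22, 4.37], [0.12, 2.79], [-3.08, 3.08]. Speed limits (rad/s): [1.89, 1.89, 2.57, 3.01, 3.01, 3.01].

## Interface

Orientations are given as a unit quaternion [x, y, z, w].
In Python, from plant import bot gives the robot as it stands. The module is installed in compiled form; this text tells all that it offers.
- The arm moves only by the tool apply_moves, never from a script. Its argument "increments" is a list of rows, each a list of 2 entries, a list of its own where there are three numbers: the shift along the tool's x, y, z in mm, then the turn about the tool's z in rad. In form: [[[x, y, z], twist], ...]. A call has 1 to 8 rows; each row shifts and turns the commanded pose from where the row before left it, along the tool's axes as they then stand; what a row does not reach is not made up. A row lasts 1/10 s, in which the tool goes at most 50 mm and 8.59 degrees, less where a joint would pass 70% of its speed; a pose out of reach is approached as far as the arm can. A call with a gripper value outside its range is refused whole. "gripper" is the opening, from -1 (shut) to 1 (fully open), set as the call begins (left out, the last holds). The fingers move at their own pace and stop on an object; "grip_force" is the grip in N (left out, the last holds). Time passes only in rows, so rows that do not move let the fingers close. It gives the time, the measured TCP pose, the force, the opening and the grip force at its end, in the units of the state.
- bot.sense(): the state, without advancing time (a new reading comes with each control period).
- bot.snapshot(name): name is "scene" or "side" or "wrist"; returns a dict with "image" (420x560x3 uint8, red, green, blue), "fx", "fy", "cx", "cy" (pixels), "rvec" (rotation vector, rad) and "tvec" (3), from world to camera coordinates, as OpenCV has them. Camera axes: x right, y down, z forward; pixel columns grow to the right and rows downward; lengths in mm; the calibration is good to about 2 mm. A picture is of the moment at which its call begins. There is no depth.
- bot.job_done(): hands the job in; it is judged then, once.
Trained networks look in the newest picture that a camera, given by its name, has taken for a name from the list of things; names that differ only in an ending like _2 or _b are one class to them, and where a whole thing is asked for, a point or a joint stands for the part that bears it (a point fixed in the world has none). Each returns a list of dicts, best first, with "confidence" (0 to 1); they miss things now and then, are a little off and sometimes report something else, mostly with a low value. They report only what shows in the picture. A call takes as long as a camera call.
- bot.boxes_of(camera, target): "point" ([column, row] in pixels, amid what is visible of it).
- bot.pinpoint(camera, target): "point" ([column, row] in pixels: a listed point, or the origin of a listed thing).
The state is a dict: "clock": time; "q": joint angles; "qvel": joint speeds; "tau": joint torques, N m; "tcp_pos": TCP position; "ee_rot": TCP orientation; "wrist_force": force on the tool from outside, world axes, zero at the start; "moment": the same for the moment, N m; "gripper_width": opening from 0.0 (shut) to 1.0 (fully open); "gripper_force": force on a finger pad.
Only numpy, scipy, OpenCV 4.12 (cv2) and the standard library are available. Lean on these libraries where they do the work, as an engineer would, in place of code of your own. Each camera call takes 0.05 s, during which the arm holds its last target. There are 200 camera calls.

## Task

Put the single dead battery cell that stands by itself on the bench into the leaning battery-waste jar. The jar has a safety cap: push it firmly down along its own axis and, while it is pressed, turn it counter-clockwise until it releases, then lift it off and lay it flat on the bare bench. Leave the jar open, because the rest of the pack goes in next, and do not shove or knock over the other things on the bench.

Things in the scene. Friction and masses are not known exactly. Their poses are not given: they have to be found in the camera images.
- jar: white round plastic jar, 100 mm diameter, fixed in a steel stand screwed to the bench, leaning 35 degrees from upright, mouth towards the robot's side. Origin: centre of its underside, 44 mm above the bench. z: axis of jar, neck and cap, out through the mouth; y is level. Along z: body to 84 mm, shoulder sloping in to 106 mm, neck rim at 140 mm. Hollow; inner floor at 4 mm.
- neck (a point): on the jar's axis at the top of the raised sealing ring, 148 mm from the jar's origin: the plane of the open mouth, 36 mm clear diameter. Axes as the jar's. The inside of the cap's top rests here. Neck below it 42 mm outside diameter, with three bayonet ledges out to 54 mm, 113 to 133 mm from the jar's origin.
- jar_inside (a point): point on the jar's axis inside the jar, 45 mm above the underside.
- seal_ring (a joint): springy sealing ring round the mouth (41 mm outside, 37 mm inside), which the cap presses down along the jar's axis: 0 raised, 0.0075 m fully down. The spring pushes back with 3.5 N at 0 and 14 N fully down (1.4 N per mm).
- cap: grey round safety cap, ribbed side, raised arrows on its top, 65 mm diameter, 30 mm high, 45 g, loose, open below. Origin: centre of its open lower edge; z axis through its top. It starts locked on the neck, axis along the jar's z, lower edge 122 mm and top 152 mm from the jar's origin; at least 15 mm free for fingers round it and below its edge.
- cap_top (a point): centre of the cap's top, 30 mm above its origin. Lock: unpressed the cap neither turns nor lifts. Pressed 4 to 7.5 mm down the jar's axis (9 to 14 N; 7.5 is the stop) it turns counter-clockwise, seen looking at its top. At 50 degrees (40 to 60 will do, a wall stops it near 61) its three lugs meet the gaps: lift straight along the axis, clear after 30 mm.
- cell: dead cylindrical lithium cell, black sleeve with steel ends, 21.5 mm diameter, 70 mm tall, about 70 g, loose, standing upright and alone on the bench to the right of the jar. Origin: centre of its lower end; z axis along the cell.
- cell_mid (a point): middle of the cell, 35 mm above its origin.
- ipa_dispenser: bystander: white plastic solvent dispenser bottle, 62 mm diameter, 134 mm tall, standing at the right. Origin: centre of its underside.
- pack: bystander: the rest of the battery pack, three more such cells standing side by side in black plastic holders with metal strips across their tops, 75 x 26 mm, 71 mm high. It stays where it is. Origin: centre of its underside.
- cap_can: bystander: black electrolytic capacitor standing on the bench, 31 mm diameter and 32 mm high: shorter and fatter than the cell. Origin: centre of its underside.
- heatsink: bystander: finned aluminium heatsink, 35 x 50 mm, 25 mm high, in front of the jar, near the edge of the bench. The bench between it and the cell is bare. Origin: centre of its underside.
- relay_a: bystander: black relay, 16 x 34 mm, 24 mm high. Origin: centre of its underside.
- fuse_box: bystander: small carton, 30 x 56 mm, 22 mm high. Origin: centre of its underside.
- clip_black: bystander: black crocodile clip 51 mm long, 11 mm high, lying at the left of the jar. Origin: centre of its underside.

How it is judged:
By the outcome, as a careful person would: the job done as asked, in the order asked, and still so for the second after the job is handed in, with the robot touching nothing.
It also fails if it takes over 54 s, if anything falls off the work surface, if the arm or the gripper's body presses on something with over 40 N, if the wrist force passes 120 N, or if a joint passes its speed limit or range.

## Working session

There is one attempt and no reset: what is moved stays moved. The work goes in short steps, Python scripts to look and compute and a tool call to move; the robot and the scene stay as the last step left them, time stands still between calls to the robot, and variables do not carry over. Pictures are saved under pics/ and viewed, at most 10 in all, crops included, and the job is handed in when it is done.

Besides the shell and the picture viewer there is one more tool, called as name(argument=value, ...) on one line, values as JSON. apply_moves: Moves the arm, as the interface text tells. Its arguments: {"type":"object","properties":{"increments":{"type":"array"},"gripper":{"type":"number"},"grip_force":{"type":"number"}},"required":["increments"]}

```bash
mkdir -p pics; cat > h.py <<'E'
import numpy as np,cv2
from plant import bot
from scipy.spatial.transform import Rotation as R
def snap(n,f=None):
    s=bot.snapshot(n)
    if f: cv2.imwrite('pics/'+f,cv2.cvtColor(s['image'],cv2.COLOR_RGB2BGR))
    return s
def cam(s):
    Rm=cv2.Rodrigues(np.array(s['rvec'],float))[0];return Rm,np.array(s['tvec'],float).ravel()
def ray(s,p):
    Rm,t=cam(s);d=Rm.T@np.array([(p[0]-s['cx'])/s['fx'],(p[1]-s['cy'])/s['fy'],1.])
    return -Rm.T@t,d/np.linalg.norm(d)
def onplane(s,p,z=0):
    o,d=ray(s,p);return o+d*(z-o[2])/d[2]
def tri(rs):
    A=np.zeros((3,3));b=np.zeros(3)
    for o,d in rs:
        P=np.eye(3)-np.outer(d,d);A+=P;b+=P@o
    x=np.linalg.solve(A,b);return x,[round(float(np.linalg.norm((np.eye(3)-np.outer(d,d))@(x-o))),1) for o,d in rs]
def proj(s,X):
    Rm,t=cam(s);c=Rm@np.array(X)+t;return np.array([s['fx']*c[0]/c[2]+s['cx'],s['fy']*c[1]/c[2]+s['cy']])
E
python3 - <<'E'
from h import *
S={n:snap(n,n+'0.png') for n in ('scene','side','wrist')}
cv2.imwrite('pics/both.png',cv2.resize(np.vstack([cv2.imread('pics/scene0.png'),cv2.imread('pics/side0.png')]),None,fx=.71,fy=.71))
for n in S:print(n,(-cam(S[n])[0].T@cam(S[n])[1]).round())
for t in ['neck','jar_inside','jar','cap','cap_top','cell','cell_mid','ipa_dispenser','pack','cap_can','heatsink','relay_a','fuse_box','clip_black']:
    L=[]
    for n in S:
        r=bot.pinpoint(n,t)
        print(t,n,[(np.round(q['point']).tolist(),round(q['confidence'],2)) for q in r[:2]],end=' ')
        if r and r[0]['confidence']>.4:
            L.append(ray(S[n],r[0]['point'])); print('z0',onplane(S[n],r[0]['point'])[:2].round(),end=' ')
    print()
    if len(L)>1: 
        x,e=tri(L);print('   ->',x.round(1),e)
E
```

```text
scene [-171.  628.  887.]
side [ 335. -962.  470.]
wrist [ 352. -524.  384.]
neck scene [] neck side [([293.0, 184.0], 0.71), ([294.0, 193.0], 0.67)] z0 [703. 466.] neck wrist [] 
jar_inside scene [([217.0, 216.0], 0.57)] z0 [711. -81.] jar_inside side [([316.0, 207.0], 0.6)] z0 [710. 206.] jar_inside wrist [] 
   -> [634.7 -16.2  85.1] [6.2, 6.2]
jar scene [([206.0, 225.0], 0.86)] z0 [701. -34.] jar side [([329.0, 217.0], 0.81)] z0 [722. 114.] jar wrist [] 
   -> [671.8  -5.2  44.8] [10.4, 10.4]
cap scene [([227.0, 208.0], 0.79)] z0 [ 719. -127.] cap side [([294.0, 190.0], 0.85)] z0 [687. 387.] cap wrist [] 
   -> [582.8 -10.1 137.7] [1.2, 1.2]
cap_top scene [([231.0, 199.0], 0.9)] z0 [ 742. -162.] cap_top side [([288.0, 180.0], 0.71)] z0 [698. 517.] cap_top wrist [] 
   -> [568.6 -12.2 168.4] [0.2, 0.2]
cell scene [] cell side [([251.0, 295.0], 0.7)] z0 [ 428. -239.] cell wrist [] 
cell_mid scene [] cell_mid side [([255.0, 280.0], 0.77), ([290.0, 182.0], 0.47)] z0 [ 445. -183.] cell_mid wrist [] 
ipa_dispenser scene [([328.0, 182.0], 0.84)] z0 [ 599. -427.] ipa_dispenser side [([363.0, 338.0], 0.72)] z0 [ 596. -425.] ipa_dispenser wrist [] 
   -> [ 596.5 -425.2    1.1] [1.2, 1.2]
pack scene [] pack side [([307.0, 340.0], 0.89)] z0 [ 500. -405.] pack wrist [] 
cap_can scene [] cap_can side [([223.0, 273.0], 0.64)] z0 [ 380. -134.] cap_can wrist [] 
heatsink scene [([253.0, 280.0], 0.55)] z0 [466.  20.] heatsink side [([249.0, 239.0], 0.86)] z0 [466.  32.] heatsink wrist [] 
   -> [464.   22.3   3.9] [1.0, 1.0]
relay_a scene [] relay_a side [([218.0, 293.0], 0.41)] z0 [ 361. -215.] relay_a wrist [] 
fuse_box scene [([288.0, 230.0], 0.58)] z0 [ 532. -177.] fuse_box side [([296.0, 275.0], 0.55)] z0 [ 538. -187.] fuse_box wrist [] 
   -> [ 537.8 -181.3   -4.4] [1.7, 1.7]
clip_black scene [([137.0, 290.0], 0.6)] z0 [634. 232.] clip_black side [] clip_black wrist []
```

View pics/scene0.png

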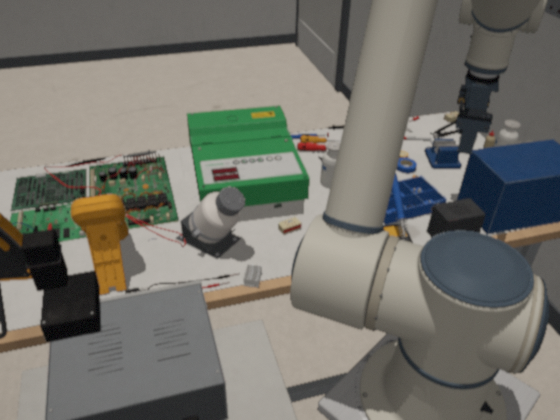

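View pics/side0.png

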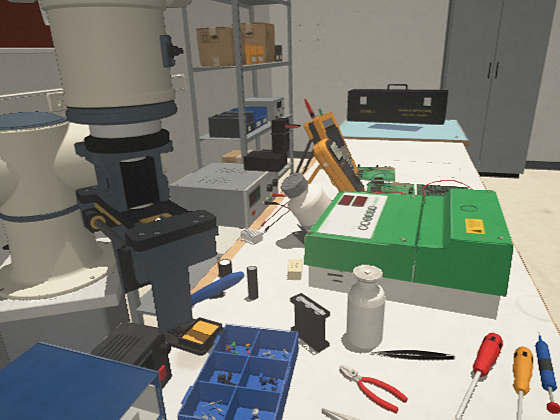

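The scene view shows the leaning jar with its cap at (230,200), the fuse box at (290,226) and the heatsink at (253,275); the arm hides the cell. The side view shows the cap at (294,186), the cell at (252,282), the capacitor at (224,268), the pack at (310,320) and the bottle at (366,310). I need the tool axes before the first move.

```bash
python3 - <<'E'
from h import *
s=bot.sense();print(s['clock'],s['tcp_pos'],R.from_quat(s['ee_rot']).as_matrix().round(4),bot.grasp_offset,s['gripper_width'],s['wrist_force'])
E
```

```text
2.25 [ 278.48830826 -559.54346655  292.22656354] [[ 0.8952  0.4456  0.    ]
 [ 0.4456 -0.8952  0.    ]
 [ 0.      0.     -1.    ]] 59.5 1.0007148117981668 [ 0.44256802 -0.18611688 -0.61199995]
```

apply_moves(increments=[[[26,-30,-10],0],[[26,-30,-10],0],[[26,-30,-10],0],[[26,-30,-10],0],[[26,-30,-10],0],[[26,-30,-10],0],[[26,-30,-10],0],[[26,-30,-10],0]])

```text
clock: 3.05
tcp_pos: [357.8, -250.5, 372.7]
ee_rot: [0.973, 0.229, 0.0, 0.0]
wrist_force: [1.5, 0.4, 0.2]
gripper_width: 1.0
gripper_force: 0.0
```

apply_moves(increments=[[[26,-30,-5],0],[[26,-30,0],0],[[26,-30,0],0],[[26,-30,0],0],[[0,0,0],0.14],[[0,0,0],0.14],[[0,0,0],0.14],[[0,0,0],0.04]])

```text
clock: 3.85
tcp_pos: [397.4, -98.1, 377.3]
ee_rot: [1.0, -0.002, 0.0, 0.0]
wrist_force: [-0.4, 0.8, 0.9]
gripper_width: 1.0
gripper_force: 0.0
```

```bash
cat > look.py <<'E'
from h import *
import sys
def look(ts,names=('scene','side','wrist'),f=None,verbose=1):
    S={n:snap(n,f and n+f) for n in names}
    for t in ts:
        L=[]
        for n in S:
            r=bot.pinpoint(n,t)
            if r and r[0]['confidence']>.4:
                L.append(ray(S[n],r[0]['point'])); print(t,n,np.round(r[0]['point']),round(r[0]['confidence'],2),'z0',onplane(S[n],r[0]['point'])[:2].round(),end=' | ')
        print()
        if len(L)>1:
            x,e=tri(L);print('   ->',x.round(1),e)
    return S
E
python3 - <<'E'
from look import *
S=look(['cap_top','cap','jar','jar_inside','neck','cell','cell_mid','cap_can','heatsink','relay_a','fuse_box','pack'],f='1.png')
print(bot.sense()['tcp_pos'],bot.sense()['clock'],R.from_quat(bot.sense()['ee_rot']).as_matrix().round(3)[:,0])
print('cam',-cam(S['wrist'])[0].T@cam(S['wrist'])[1],cam(S['wrist'])[0][2])
E
```

```text
cap_top scene [230. 198.] 0.92 z0 [ 747. -161.] | cap_top side [292. 181.] 0.64 z0 [712. 505.] | 
   -> [577.4 -14.6 165.8] [1.2, 1.2]
cap scene [229. 207.] 0.7 z0 [ 720. -132.] | cap side [297. 194.] 0.6 z0 [687. 349.] | 
   -> [587.9 -19.5 132. ] [0.4, 0.4]
jar scene [210. 225.] 0.93 z0 [696. -43.] | jar side [325. 220.] 0.79 z0 [705.  97.] | 
   -> [662.3 -12.4  44.1] [6.5, 6.5]
jar_inside scene [216. 219.] 0.62 z0 [704. -72.] | jar_inside side [314. 208.] 0.8 z0 [702. 200.] | 
   -> [631.8 -10.8  81.2] [5.7, 5.7]
neck side [293. 185.] 0.81 z0 [699. 447.] | 
cell side [254. 297.] 0.67 z0 [ 432. -250.] | cell wrist [383. 153.] 0.85 z0 [ 429. -252.] | 
   -> [ 430.7 -251.9    1.2] [1.6, 1.6]
cell_mid side [255. 280.] 0.85 z0 [ 446. -182.] | cell_mid wrist [386. 155.] 0.95 z0 [ 426. -257.] | 
   -> [ 433.4 -244.5   38.2] [3.5, 3.5]
cap_can scene [326. 261.] 0.63 z0 [ 384. -151.] | cap_can side [226. 274.] 0.74 z0 [ 387. -141.] | cap_can wrist [306. 185.] 0.78 z0 [ 381. -143.] | 
   -> [ 383.1 -145.1    3.4] [3.0, 3.3, 3.0]
heatsink scene [256. 279.] 0.63 z0 [464.  13.] | heatsink side [297. 192.] 0.71 z0 [693. 372.] | heatsink wrist [194. 120.] 0.65 z0 [474.  19.] | 
   -> [506.2  12.1  73.8] [79.5, 104.6, 33.3]
relay_a side [218. 295.] 0.56 z0 [ 362. -222.] | relay_a wrist [362. 199.] 0.56 z0 [ 360. -227.] | 
   -> [ 361.1 -226.     2.8] [0.3, 0.3]
fuse_box scene [290. 230.] 0.76 z0 [ 528. -177.] | fuse_box side [294. 276.] 0.73 z0 [ 533. -189.] | fuse_box wrist [339.  76.] 0.7 z0 [ 532. -182.] | 
   -> [ 533.2 -182.6   -4.8] [1.1, 1.5, 1.1]
pack wrist [498.  97.] 0.85 z0 [ 505. -404.] | 
[397.38204401 -98.23149766 377.20466258] 5.8 [ 1.     0.002 -0.   ]
cam [479.02571579 -98.7922278  469.51932547] [-2.84431328e-01  4.13208072e-04 -9.58696328e-01]
```

View pics/wrist1.png

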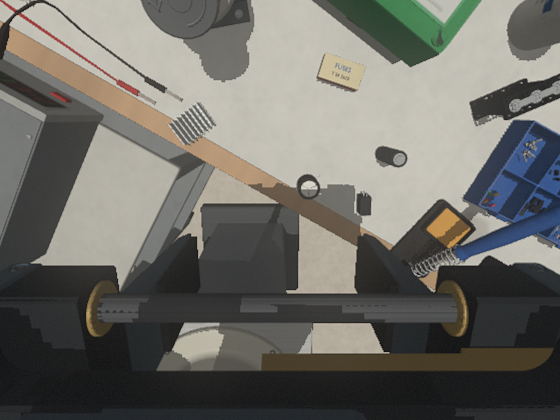

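View pics/scene1.png

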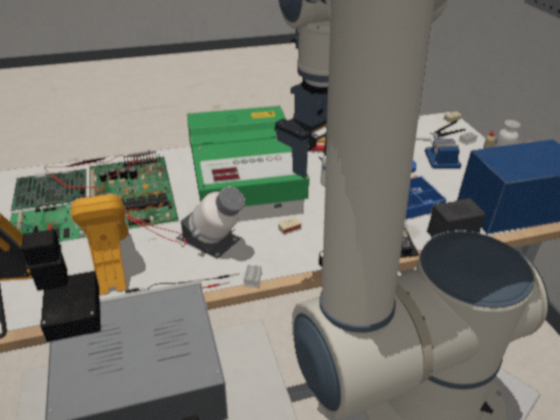

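The wrist view shows the cell at (392,156), the capacitor at (306,185), the heatsink at (192,122), the fuse box at (341,70), and bare bench around (270,120). The jar is cut off at the top. I'll move over it for a better look.

apply_moves(increments=[[[36,-21,0],0],[[36,-21,0],0],[[36,-22,0],0],[[36,-22,0],0],[[0,0,0],0]])

```text
clock: 6.3
tcp_pos: [544.5, -9.7, 376.5]
ee_rot: [1.0, 0.002, 0.0, -0.0]
wrist_force: [-0.3, -0.7, 0.1]
gripper_width: 0.998
gripper_force: 0.0
```

```bash
python3 - <<'E'
from look import *
print(bot.sense()['tcp_pos'])
S=look(['cap_top','cap','jar','jar_inside','neck'],f='2.png')
from scipy.optimize import least_squares
D={'cap_top':152,'cap':122,'jar':0,'jar_inside':45}
ob=[]
for n in S:
  for t in D:
    r=bot.pinpoint(n,t)
    if r and r[0]['confidence']>.4: ob.append((n,D[t],r[0]['point'],t))
for excl in (None,'scene','side','wrist'):
  O=[o for o in ob if o[0]!=excl]
  def f(p):
    n=np.array([np.cos(p[2])*np.sin(np.radians(35)),np.sin(p[2])*np.sin(np.radians(35)),np.cos(np.radians(35))])
    return np.concatenate([proj(S[c],np.array([p[0],p[1],44])+d*n)-q for c,d,q,t in O])
  r=least_squares(f,[660,-8,np.pi],loss='soft_l1',f_scale=2)
  p=r.x;print(excl,p[:2].round(1),np.degrees(p[2]).round(1),[(o[0][:2],o[3],a.tolist()) for o,a in zip(O,f(p).reshape(-1,2).round(1))] if excl is None else '')
  u=np.array([np.cos(p[2]),np.sin(p[2])]); print('   captop',(p[:2]+152*np.sin(np.radians(35))*u).round(1))
E
```

```text
[544.51260811  -9.74550845 376.52970586]
cap_top scene [228. 199.] 0.74 z0 [ 749. -155.] | cap_top side [291. 182.] 0.77 z0 [703. 490.] | cap_top wrist [286. 173.] 0.67 z0 [543. -25.] | 
   -> [575.  -15.3 164.2] [6.3, 0.4, 6.3]
cap scene [226. 207.] 0.7 z0 [ 725. -126.] | cap side [295. 191.] 0.88 z0 [687. 378.] | cap wrist [281. 152.] 0.96 z0 [575. -18.] | 
   -> [587.3 -13.1 136.2] [2.3, 2.7, 3.2]
jar scene [207. 225.] 0.58 z0 [701. -38.] | jar side [326. 216.] 0.93 z0 [715. 124.] | jar wrist [270.  85.] 0.89 z0 [664.  -2.] | 
   -> [662.2  -4.   50.3] [7.7, 9.8, 2.7]
jar_inside scene [218. 218.] 0.98 z0 [702. -77.] | jar_inside side [315. 206.] 0.62 z0 [712. 218.] | 
   -> [630.9 -13.8  85.6] [9.6, 9.6]
neck side [290. 182.] 0.88 z0 [698. 493.] | 
None [658.7  -3.7] 189.9 [('sc', 'cap_top', [4.3, -2.1]), ('sc', 'cap', [0.9, -3.9]), ('sc', 'jar', [-0.7, 0.1]), ('sc', 'jar_inside', [-4.3, -1.2]), ('si', 'cap_top', [-0.6, -1.3]), ('si', 'cap', [2.2, -2.4]), ('si', 'jar', [-4.3, 4.4]), ('si', 'jar_inside', [-2.3, 3.5]), ('wr', 'cap_top', [-1.4, -1.2]), ('wr', 'cap', [-0.0, -0.2]), ('wr', 'jar', [0.7, 1.4])]
   captop [572.8 -18.8]
scene [658.8  -3.2] 190.8 
   captop [573.1 -19.5]
side [658.3  -3.7] 189.9 
   captop [572.4 -18.7]
wrist [660.   -7.7] 181.3 
   captop [572.9  -9.7]
```

View pics/wrist2.png

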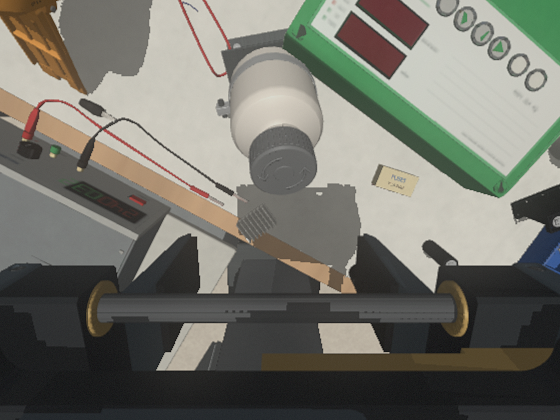

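The wrist view shows the cap top at about (284,163) and the jar body at (275,95). The jar leans towards a heading of about 190°, with room on both sides of the cap. I'll descend over the cap, pre-turned for the counter-clockwise stroke.

apply_moves(increments=[[[16,4,15],0],[[16,4,15],0],[[0,0,30],0.1],[[0,0,30],0],[[0,0,30],0],[[0,0,20],0],[[0,0,14],0],[[0,0,0],0]])

```text
clock: 8.6
tcp_pos: [572.4, -19.8, 221.5]
ee_rot: [0.999, -0.049, -0.002, -0.0]
wrist_force: [0.5, -0.0, 0.7]
gripper_width: 1.003
gripper_force: 0.0
```

apply_moves(increments=[[[0,0,0],0],[[0,0,0],0],[[0,0,0],0],[[0,0,0],0],[[0,0,0],0]], gripper=-1, grip_force=20)

```text
clock: 9.1
tcp_pos: [574.1, -18.0, 224.2]
ee_rot: [0.999, -0.049, 0.001, -0.002]
wrist_force: [4.7, 20.1, 1.3]
gripper_width: 0.735
gripper_force: 20.0
```

apply_moves(increments=[[[0,-2,0],0],[[0,0,0],0],[[0,0,0],0]])

```text
clock: 9.4
tcp_pos: [574.2, -17.4, 224.1]
ee_rot: [0.999, -0.049, 0.001, -0.0]
wrist_force: [2.4, 8.0, 1.5]
gripper_width: 0.73
gripper_force: 20.0
```

apply_moves(increments=[[[0,-1,0],0],[[0,0,0],0],[[1.1,-0.3,1.6],0],[[1.1,-0.3,1.6],0],[[1.1,-0.3,1.6],0],[[1.1,-0.3,1.6],0],[[0,0,0],0]], grip_force=40)

```text
clock: 10.1
tcp_pos: [578.4, -16.1, 217.7]
ee_rot: [0.999, -0.049, 0.001, -0.0]
wrist_force: [-1.7, 2.9, 14.3]
gripper_width: 0.727
gripper_force: 40.0
```

apply_moves(increments=[[[0.8,-0.2,1.2],-0.06],[[0.6,-0.2,0.9],-0.06],[[0.6,-0.1,0.9],-0.06],[[0.6,-0.1,0.9],-0.06],[[0,0,0],0]])

```text
clock: 10.6
tcp_pos: [581.1, -16.5, 214.7]
ee_rot: [0.997, 0.072, 0.001, 0.001]
wrist_force: [-5.9, -3.3, 23.9]
gripper_width: 0.705
gripper_force: 40.0
```

```bash
cat > st.py <<'E'
from h import *
s=bot.sense();n=np.array([-.565,-.0996,.819]);F=np.array(s['wrist_force'])
print('axial',(F@n).round(1),'mom',np.round(s['moment'],2),'xang',np.arctan2(*R.from_quat(s['ee_rot']).as_matrix()[[1,0],0]).round(3))
p=np.array(s['tcp_pos'])-[0,0,60]-[658.7,-3.7,44];print('d',(p@n).round(1),'off',(p-(p@n)*n).round(1))
E
python3 st.py
```

```text
axial 23.2 mom [-0.81  0.85 -0.14] xang 0.144
d 135.8 off [-0.9  0.8 -0.5]
```

apply_moves(increments=[[[0.4,0,0.6],-0.06],[[0.4,0,0.6],-0.06],[[0.4,0,0.6],-0.06],[[0.5,0.1,0.7],-0.06],[[0.5,0.1,0.7],-0.06],[[0.5,0.1,0.7],-0.06],[[0,0,0],0]])

```text
clock: 11.3
tcp_pos: [583.9, -16.3, 211.9]
ee_rot: [0.968, 0.249, 0.001, 0.002]
wrist_force: [-11.3, -6.5, 44.3]
gripper_width: 0.725
gripper_force: 40.6
```

```bash
python3 st.py; python3 - <<'E'
from h import *
s=snap('wrist','wrist3.png');im=cv2.imread('pics/wrist3.png');cv2.imwrite('pics/c3.png',cv2.resize(im[60:320,150:420],None,fx=2.2,fy=2.2))
E
```

```text
axial 43.3 mom [-1.56  1.81 -0.28] xang 0.504
d 131.9 off [-0.3  0.5 -0.1]
```

View pics/c3.png

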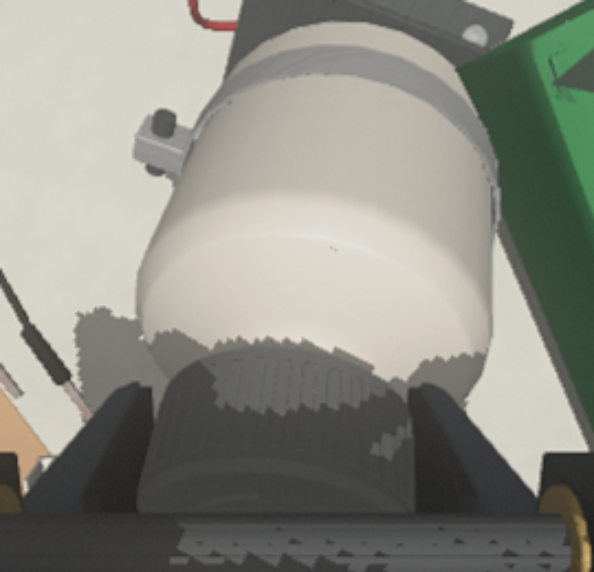

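The crop shows both pads on the cap sides and the jar unmoved. I'll release, go back and look at the arrows.

apply_moves(increments=[[[-1.4,-0.5,-2],0],[[0,0,0],0]])

```text
clock: 11.55
tcp_pos: [583.2, -16.3, 212.9]
ee_rot: [0.969, 0.248, 0.002, 0.001]
wrist_force: [1.5, -4.2, 18.8]
gripper_width: 0.72
gripper_force: 40.0
```

apply_moves(increments=[[[0,0,0],0],[[0,0,0],0],[[0,0,0],0],[[-4,-1.4,-6],0],[[-3,-1,-5],0],[[0,0,0],0.15],[[0,0,0],0.15],[[0,0,0],0]], gripper=1)

```text
clock: 12.35
tcp_pos: [574.4, -16.6, 222.5]
ee_rot: [0.995, 0.099, 0.0, 0.0]
wrist_force: [0.4, -0.6, 0.7]
gripper_width: 1.0
gripper_force: 0.0
```

```bash
python3 st.py; python3 - <<'E'
from h import *
snap('scene','scene4.png');snap('side','side4.png')
a=[cv2.resize(cv2.imread('pics/'+f)[y:y+70,x:x+80],None,fx=5,fy=5,interpolation=cv2.INTER_CUBIC) for f,x,y in (('scene2.png',190,170),('scene4.png',190,170))]
cv2.imwrite('pics/c4.png',np.hstack(a))
E
```

```text
axial 0.4 mom [ 0.04 -0.    0.  ] xang 0.199
d 146.0 off [-1.9  1.6 -1.1]
```

View pics/c4.png

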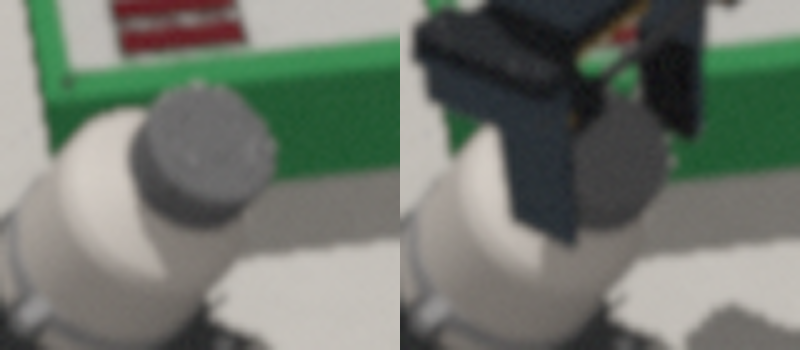

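The left crop (before) shows the arrowed cap top and the right crop is partly hidden by the finger, so the angle can't be read. Second stroke.

apply_moves(increments=[[[0,0,0],0.1],[[0,0,0],0.1],[[0,0,0],0]])

```text
clock: 12.75
tcp_pos: [574.5, -16.6, 222.1]
ee_rot: [1.0, 0.002, -0.0, -0.0]
wrist_force: [-0.2, -0.1, -0.5]
gripper_width: 0.998
gripper_force: 0.0
```

apply_moves(increments=[[[0,0,0],0],[[0,0,0],0],[[0,0,0],0],[[0,0,0],0]], gripper=-1, grip_force=40)

```text
clock: 13.15
tcp_pos: [574.5, -16.7, 222.0]
ee_rot: [1.0, 0.002, -0.0, 0.0]
wrist_force: [0.0, -0.6, 0.1]
gripper_width: 0.717
gripper_force: 40.0
```

apply_moves(increments=[[[1.1,-0.2,1.6],0],[[1.1,-0.2,1.6],0],[[1.1,-0.2,1.6],0],[[1.1,-0.2,1.6],0],[[0.6,-0.1,0.9],0],[[0,0,0],0]])

```text
clock: 13.75
tcp_pos: [578.4, -16.2, 216.6]
ee_rot: [1.0, 0.001, -0.001, 0.001]
wrist_force: [-21.8, -5.7, 42.4]
gripper_width: 0.717
gripper_force: 40.1
```

```bash
python3 st.py
```

```text
axial 47.6 mom [-0.78  3.63  0.17] xang 0.003
d 138.9 off [-1.9  1.4 -1.1]
```

apply_moves(increments=[[[-0.9,0.2,-1.3],0],[[0,0,0],0],[[0.2,0,0.4],-0.06],[[0.3,0,0.5],-0.06],[[0.4,0,0.6],-0.06],[[0.4,0,0.6],-0.06],[[0,0,0],0]])

```text
clock: 14.45
tcp_pos: [579.7, -16.5, 215.3]
ee_rot: [0.993, 0.122, 0.0, 0.001]
wrist_force: [-10.5, -6.2, 25.9]
gripper_width: 0.71
gripper_force: 40.0
```

```bash
python3 st.py
```

```text
axial 27.8 mom [-1.61  1.72 -0.25] xang 0.245
d 137.0 off [-1.5  0.8 -1. ]
```

apply_moves(increments=[[[0.4,0,0.6],-0.06],[[0.4,0,0.6],-0.06],[[0.4,0.1,0.6],-0.06],[[0,0,0],0]])

```text
clock: 14.85
tcp_pos: [581.0, -16.8, 214.3]
ee_rot: [0.978, 0.211, 0.0, 0.001]
wrist_force: [-17.3, -12.2, 38.0]
gripper_width: 0.716
gripper_force: 40.0
```

```bash
python3 st.py
```

```text
axial 42.1 mom [-2.58  2.42 -0.43] xang 0.424
d 135.5 off [-1.1  0.4 -0.7]
```

apply_moves(increments=[[[-1.5,-0.3,-2.2],0],[[0,0,0],0]])

```text
clock: 15.05
tcp_pos: [580.2, -16.9, 215.6]
ee_rot: [0.978, 0.21, 0.001, 0.001]
wrist_force: [-3.5, -9.1, 14.7]
gripper_width: 0.711
gripper_force: 40.0
```

apply_moves(increments=[[[0,0,0],0],[[0,0,0],0],[[0,0,0],0.13],[[0,0,0],0.12],[[0,0,0],0]], gripper=1)

```text
clock: 15.55
tcp_pos: [579.6, -15.7, 214.1]
ee_rot: [0.996, 0.085, -0.0, -0.0]
wrist_force: [0.2, 0.4, 0.3]
gripper_width: 1.003
gripper_force: 0.0
```

apply_moves(increments=[[[0,0,0],0],[[0,0,0],0],[[0,0,0],0],[[0,0,0],0]], gripper=-1, grip_force=25)

```text
clock: 15.95
tcp_pos: [579.7, -15.8, 214.3]
ee_rot: [0.996, 0.086, 0.0, -0.0]
wrist_force: [-0.1, 0.2, -0.6]
gripper_width: 0.708
gripper_force: 25.0
```

apply_moves(increments=[[[-1.1,0,-1.6],0],[[-1.1,0,-1.6],0],[[-1.1,0,-1.6],0],[[0,0,0],0]])

```text
clock: 16.35
tcp_pos: [576.3, -16.4, 219.4]
ee_rot: [0.996, 0.086, 0.0, 0.0]
wrist_force: [-0.1, 0.7, 0.2]
gripper_width: 0.712
gripper_force: 25.0
```

```bash
python3 st.py
```

```text
axial 0.1 mom [-0.01 -0.06  0.01] xang 0.172
d 142.3 off [-2.   1.5 -1.2]
```

Free to lift. Continuing along the axis.

apply_moves(increments=[[[-2.9,0,-4.1],0],[[-2.9,0,-4.1],0],[[-2.9,0,-4.1],0],[[-2.9,0,-4.1],0],[[-2.9,0,-4.1],0],[[-2.9,0,-4.1],0],[[-2.9,0,-4.1],0],[[-2.9,0,-4.1],0]])

```text
clock: 17.15
tcp_pos: [553.3, -20.4, 252.3]
ee_rot: [0.996, 0.086, 0.0, -0.0]
wrist_force: [-0.1, 0.6, -0.5]
gripper_width: 0.711
gripper_force: 25.0
```

apply_moves(increments=[[[-10,0,-14],0],[[-12,0,-16],0],[[0,0,0],0]])

```text
clock: 17.45
tcp_pos: [531.1, -24.3, 284.3]
ee_rot: [0.996, 0.086, 0.001, 0.0]
wrist_force: [0.1, 0.6, -0.4]
gripper_width: 0.715
gripper_force: 25.0
```

```bash
python3 st.py; python3 - <<'E'
from look import *
S=look(['cap_top','cap','neck','heatsink','cap_can'],f='5.png')
print(bot.sense()['tcp_pos'])
a=cv2.imread('pics/side5.png')[100:310,180:400];cv2.imwrite('pics/c5.png',cv2.resize(a,None,fx=2.5,fy=2.5))
E
```

```text
axial -0.4 mom [-0.05 -0.01  0.01] xang 0.172
d 221.8 off [-2.3  1.5 -1.4]
cap_top scene [244. 180.] 0.69 z0 [ 786. -254.] | cap_top side [269. 157.] 0.73 z0 [700. 904.] | 
   -> [523.6 -16.4 235.8] [5.2, 5.2]
cap scene [243. 187.] 0.85 z0 [ 760. -226.] | cap side [276. 165.] 0.8 z0 [703. 754.] | cap wrist [278. 252.] 0.66 z0 [450. -40.] | 
   -> [538.9 -22.9 211.5] [0.5, 2.6, 2.7]
neck scene [228. 198.] 0.56 z0 [ 752. -160.] | neck side [293. 182.] 0.75 z0 [707. 482.] | neck wrist [280. 174.] 0.59 z0 [549. -25.] | 
   -> [578.8 -16.8 163.6] [3.6, 1.0, 3.1]
heatsink scene [253. 281.] 0.74 z0 [462.  23.] | heatsink side [248. 241.] 0.68 z0 [461.  18.] | heatsink wrist [232. 231.] 0.82 z0 [469.  21.] | 
   -> [464.5  21.2  -3. ] [0.7, 3.2, 3.5]
cap_can side [273. 158.] 0.46 z0 [718. 891.] | 
[531.88590728 -24.11973372 281.91786556]
```

View pics/c5.png

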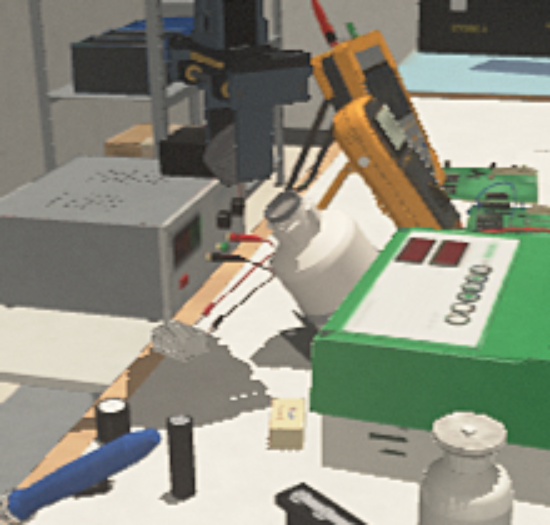

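The crop shows the jar open with its neck at about (290,210), and the tilted cap held in the gripper. I'll lay the cap on the bare bench near (490,-95).

apply_moves(increments=[[[-18,21,0],0],[[-18,21,20],0],[[-18,21,30],0],[[0,0,40],0],[[0,0,40],0],[[0,0,30],0],[[0,0,17],0],[[0,0,0],0]])

```text
clock: 19.15
tcp_pos: [488.5, -95.2, 103.1]
ee_rot: [0.996, 0.086, -0.002, -0.001]
wrist_force: [1.2, 0.3, 0.3]
gripper_width: 0.712
gripper_force: 25.0
```

apply_moves(increments=[[[0,0,4],0],[[0,0,4],0],[[0,0,4],0],[[0,0,0],0]], grip_force=5)

```text
clock: 19.55
tcp_pos: [489.5, -95.4, 93.0]
ee_rot: [0.996, 0.086, 0.0, 0.0]
wrist_force: [0.3, 0.8, 0.1]
gripper_width: 0.719
gripper_force: 5.0
```

apply_moves(increments=[[[0,0,2],0],[[0,0,2],0],[[0,0,2],0],[[0,0,2],0],[[0,0,2],0],[[0,0,0],0]])

```text
clock: 20.15
tcp_pos: [489.5, -95.4, 82.8]
ee_rot: [0.996, 0.086, -0.0, 0.0]
wrist_force: [1.4, 0.1, 2.6]
gripper_width: 0.718
gripper_force: 5.0
```

apply_moves(increments=[[[0,0,2],0],[[0,0,0],0]])

```text
clock: 20.35
tcp_pos: [489.3, -95.4, 80.7]
ee_rot: [0.996, 0.086, -0.0, -0.0]
wrist_force: [1.0, -0.9, 1.4]
gripper_width: 0.716
gripper_force: 5.0
```

apply_moves(increments=[[[0,0,0],0],[[0,0,0],0],[[0,0,0],0],[[0,0,-10],0],[[0,0,-40],0],[[0,0,-45],0],[[0,0,-45],0],[[0,0,-45],0]], gripper=1)

```text
clock: 21.15
tcp_pos: [488.8, -95.2, 268.6]
ee_rot: [0.996, 0.086, 0.0, 0.0]
wrist_force: [0.5, -0.2, -0.5]
gripper_width: 0.999
gripper_force: 0.0
```

apply_moves(increments=[[[-20,20,-20],0.1],[[-20,20,0],0.07],[[-20,20,0],0],[[-10,10,0],0],[[0,0,0],0]])

```text
clock: 21.65
tcp_pos: [423.7, -170.6, 286.4]
ee_rot: [1.0, 0.0, -0.0, 0.0]
wrist_force: [-0.1, 0.5, 0.2]
gripper_width: 1.001
gripper_force: 0.0
```

```bash
python3 - <<'E'
from look import *
print(bot.sense()['tcp_pos'])
S=look(['cap_top','cap','cell','cell_mid','neck','cap_can','relay_a','jar'],f='6.png')
r=bot.pinpoint('wrist','cell');print(onplane(S['wrist'],r[0]['point'],0) if r else 0)
r=bot.pinpoint('wrist','cell_mid');print(onplane(S['wrist'],r[0]['point'],35) if r else 0)
r=bot.pinpoint('wrist','cap_top');print(onplane(S['wrist'],r[0]['point'],30) if r else 0)
E
```

```text
[ 423.7123005  -170.64306915  286.36107699]
cap_top scene [273. 244.] 0.73 z0 [ 521. -107.] | cap_top side [270. 246.] 0.75 z0 [512. -25.] | cap_top wrist [205. 120.] 0.73 z0 [503. -89.] | 
   -> [501.8 -89.3  27.3] [4.1, 4.5, 5.6]
cap scene [274. 253.] 0.75 z0 [495. -84.] | cap side [271. 258.] 0.69 z0 [501. -92.] | cap wrist [208. 120.] 0.8 z0 [503. -92.] | 
   -> [501.2 -89.5  -4.1] [2.6, 2.4, 2.4]
cell side [252. 296.] 0.75 z0 [ 430. -245.] | cell wrist [342. 185.] 0.66 z0 [ 428. -249.] | 
   -> [ 428.8 -248.6    2.2] [0.3, 0.3]
cell_mid side [254. 280.] 0.89 z0 [ 443. -181.] | cell_mid wrist [348. 189.] 0.82 z0 [ 423. -256.] | 
   -> [ 433.  -246.8   40. ] [1.1, 1.1]
neck scene [230. 196.] 0.56 z0 [ 755. -170.] | neck side [297. 274.] 0.72 z0 [ 540. -186.] | 
   -> [ 616.4 -119.6   20.8] [82.5, 82.5]
cap_can scene [206. 224.] 0.53 z0 [706. -39.] | cap_can side [226. 274.] 0.59 z0 [ 387. -138.] | cap_can wrist [255. 217.] 0.59 z0 [ 388. -144.] | 
   -> [466.9 -71.8  48.6] [184.2, 108.4, 97.7]
relay_a side [218. 296.] 0.43 z0 [ 360. -225.] | relay_a wrist [323. 237.] 0.62 z0 [ 362. -229.] | 
   -> [ 361.  -228.1    1.3] [1.4, 1.4]
jar scene [208. 223.] 0.77 z0 [705. -45.] | jar side [325. 215.] 0.72 z0 [717. 130.] | 
   -> [663.1  -7.9  53.9] [8.1, 8.1]
[ 428.00637458 -249.00371719    0.        ]
[ 430.82857471 -247.681127     35.        ]
[503.06789392 -95.45799294  30.        ]
```

View pics/wrist6.png

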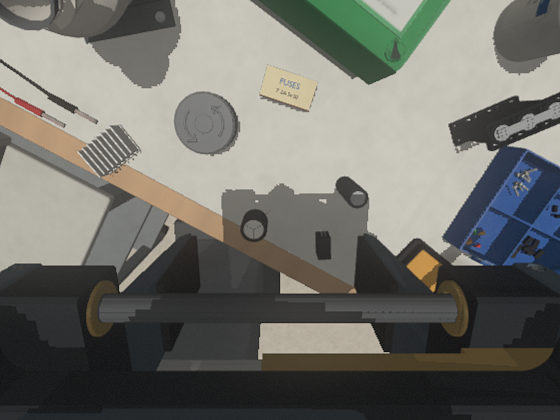

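The wrist view shows the cap lying flat with its arrows up at (207,122), the cell at (352,192), and nothing else displaced. Next I grasp the cell.

apply_moves(increments=[[[3,39,0],0],[[3,38,26],0],[[0,0,40],0],[[0,0,40],0],[[0,0,40],0],[[0,0,20],0],[[0,0,10],0],[[0,0,0],0]])

```text
clock: 23.95
tcp_pos: [430.6, -246.8, 109.2]
ee_rot: [1.0, 0.001, -0.001, -0.0]
wrist_force: [-0.0, 0.0, -0.4]
gripper_width: 1.005
gripper_force: 0.0
```

apply_moves(increments=[[[0,0,0],0],[[0,0,0],0],[[0,0,0],0],[[0,0,0],0],[[0,0,0],0],[[0,0,0],0],[[0,0,0],0]], gripper=-1, grip_force=10)

```text
clock: 24.65
tcp_pos: [430.8, -247.0, 110.0]
ee_rot: [1.0, 0.001, 0.0, 0.0]
wrist_force: [0.0, -0.4, 0.8]
gripper_width: 0.417
gripper_force: 0.0
```

The fingers haven't touched the cell yet. I'll raise the grip point near its top so it can go deep into the mouth.

apply_moves(increments=[[[0,0,-9],0],[[0,0,-8],0],[[0,0,0],0]], gripper=-0.1)

```text
clock: 24.95
tcp_pos: [431.3, -247.3, 128.2]
ee_rot: [1.0, 0.001, 0.001, 0.001]
wrist_force: [1.1, -1.1, -0.1]
gripper_width: 0.452
gripper_force: 0.0
```

apply_moves(increments=[[[0,0,0],0],[[0,0,0],0],[[0,0,0],0],[[0,0,0],0],[[0,0,0],0]], gripper=-1, grip_force=12)

```text
clock: 25.45
tcp_pos: [430.8, -247.0, 126.8]
ee_rot: [1.0, 0.001, -0.0, -0.0]
wrist_force: [-0.8, -1.2, 0.7]
gripper_width: 0.23
gripper_force: 11.9
```

apply_moves(increments=[[[0,0,-30],0],[[0,0,-40],0],[[0,0,-45],0],[[0,0,-45],0],[[18,-29,-33],0],[[18,-29,0],0],[[18,-29,0],0],[[18,-29,0],0]])

```text
clock: 26.25
tcp_pos: [503.0, -129.6, 320.1]
ee_rot: [1.0, 0.001, 0.0, 0.0]
wrist_force: [0.2, -0.2, -1.1]
gripper_width: 0.231
gripper_force: 11.9
```

apply_moves(increments=[[[18,-29,0],0],[[18,-29,0],0],[[18,-28,0],0],[[18,-28,0],0],[[0,0,0],-0.09],[[0,0,0],-0.08],[[0,0,0],0],[[0,0,0],0]])

```text
clock: 27.05
tcp_pos: [574.2, -16.8, 319.7]
ee_rot: [0.996, 0.084, -0.0, -0.0]
wrist_force: [0.5, -0.3, -0.9]
gripper_width: 0.231
gripper_force: 12.0
```

```bash
python3 st.py; python3 - <<'E'
from look import *
print(bot.sense()['tcp_pos'],bot.sense()['gripper_width'])
S=look(['cell','cell_mid','neck','jar'],f='7.png')
t=np.array([bot.sense()['tcp_pos']])[0]
for n in ('scene','side','wrist'): print(n,'cell bottom exp',proj(S[n],t-[0,0,127]).round(),'neck exp',proj(S[n],[575,-17.5,165]).round())
im=[cv2.resize(cv2.imread('pics/%s7.png'%n)[y:y+150,x:x+140],None,fx=2.8,fy=2.8,interpolation=cv2.INTER_CUBIC) for n,x,y in (('scene',160,100),('side',220,100))]
w=cv2.resize(cv2.imread('pics/wrist7.png')[100:340,170:394],(392,420))
cv2.imwrite('pics/c7.png',cv2.resize(np.hstack(im+[w]),None,fx=.67,fy=.67))
E
```

```text
axial -1.0 mom [-0.01 -0.02  0.04] xang 0.169
d 225.7 off [43.   9.4 30.9]
[574.20939671 -16.75457134 319.69855537] 0.23067153596859552
cell scene [232. 188.] 0.69 z0 [ 779. -199.] | cell side [290. 171.] 0.74 z0 [738. 646.] | cell wrist [278. 235.] 0.95 z0 [502. -32.] | 
   -> [572.5 -18.8 193.5] [0.7, 1.2, 1.5]
cell_mid scene [234. 180.] 0.49 z0 [ 807. -232.] | cell_mid side [291. 156.] 0.64 z0 [802. 884.] | cell_mid wrist [276. 256.] 0.87 z0 [471. -34.] | 
   -> [569.8 -18.2 224.5] [7.1, 6.8, 1.2]
neck scene [231. 196.] 0.6 z0 [ 754. -171.] | neck side [294. 182.] 0.86 z0 [712. 482.] | 
   -> [580.8 -22.2 164.8] [0.7, 0.7]
jar scene [206. 225.] 0.79 z0 [704. -35.] | jar side [324. 218.] 0.85 z0 [707. 111.] | jar wrist [276. 110.] 0.81 z0 [662.  -1.] | 
   -> [663.1  -1.9  47.1] [3.7, 5.2, 1.8]
scene cell bottom exp [230. 188.] neck exp [231. 198.]
side cell bottom exp [291. 171.] neck exp [291. 182.]
wrist cell bottom exp [276. 233.] neck exp [277. 221.]
```

View pics/c7.png

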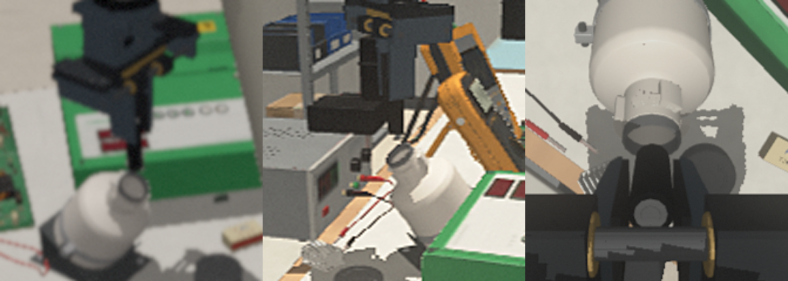

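The crops show the open neck directly below the held cell, with the cell lined up sideways. I'll lower it to the mouth, then let it pivot into line with a light grip.

apply_moves(increments=[[[2,0.5,8],0],[[0,0,8],0],[[0,0,7],0],[[0,0,4],0],[[0,0,0],0]])

```text
clock: 28.3
tcp_pos: [576.1, -16.8, 292.0]
ee_rot: [0.996, 0.086, -0.001, -0.0]
wrist_force: [-0.6, -0.1, -0.2]
gripper_width: 0.234
gripper_force: 12.0
```

apply_moves(increments=[[[-1.4,0,4],0],[[-1.4,0,4],0],[[-1.4,0,4],0],[[-1.4,0,4],0],[[0,0,0],0]], grip_force=6)

```text
clock: 28.8
tcp_pos: [570.7, -17.8, 276.4]
ee_rot: [0.996, 0.086, -0.0, -0.0]
wrist_force: [0.7, -0.5, -0.6]
gripper_width: 0.232
gripper_force: 6.0
```

```bash
python3 - <<'E'
from look import *
s=bot.sense();print(np.round(s['wrist_force'],1),np.round(s['moment'],2))
S=look(['cell','cell_mid'],f='8.png')
im=[cv2.resize(cv2.imread('pics/%s8.png'%n)[y:y+80,x:x+80],(400,400),interpolation=cv2.INTER_CUBIC) for n,x,y in (('scene',190,150),('side',250,130))]
cv2.imwrite('pics/c8.png',np.hstack(im))
E
```

```text
[ 0.7 -0.5 -0.6] [ 0.01 -0.08  0.  ]
cell scene [234. 201.] 0.47 z0 [ 730. -160.] | cell side [292. 186.] 0.54 z0 [692. 440.] | cell wrist [279. 234.] 0.73 z0 [515. -31.] | 
   -> [573.1 -21.3 155.1] [1.6, 1.6, 1.6]
cell_mid scene [234. 193.] 0.51 z0 [ 757. -189.] | cell_mid side [294. 171.] 0.6 z0 [752. 631.] | cell_mid wrist [279. 251.] 0.59 z0 [494. -34.] | 
   -> [574.3 -20.8 186.8] [9.0, 9.3, 1.6]
```

View pics/c8.png

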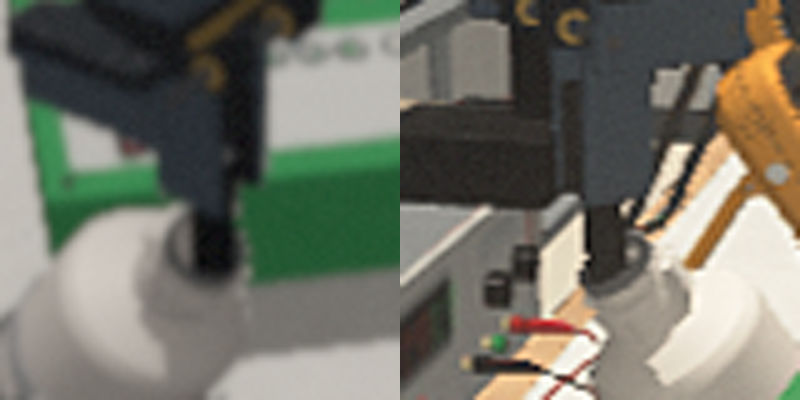

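The crops show the cell at the robot-side edge of the mouth, possibly outside it, so the mouth centre is a few mm further away (x ≈ 579). I'll lift, shift and re-enter.

apply_moves(increments=[[[0,0,-11],0],[[0,0,-11],0],[[4.5,0,0],0],[[4.5,0,0],0],[[0,0,4],0],[[0,0,4],0],[[0,0,4],0],[[0,0,0],0]])

```text
clock: 30.05
tcp_pos: [579.4, -16.2, 285.9]
ee_rot: [0.996, 0.086, -0.001, -0.0]
wrist_force: [0.2, -0.8, -0.4]
gripper_width: 0.234
gripper_force: 6.0
```

apply_moves(increments=[[[0,0,3],0],[[0,0,3],0],[[0,0,3],0],[[0,0,0],0]])

```text
clock: 30.45
tcp_pos: [579.6, -16.3, 277.5]
ee_rot: [0.996, 0.086, -0.0, -0.0]
wrist_force: [0.6, 0.1, -0.4]
gripper_width: 0.235
gripper_force: 6.0
```

```bash
python3 - <<'E'
from look import *
s=bot.sense();print(np.round(s['wrist_force'],1),np.round(s['moment'],2),s['tcp_pos'])
S=look(['cell','cell_mid'])
E
```

```text
[ 0.6  0.1 -0.4] [ 0.01  0.04 -0.03] [579.63323311 -16.25663604 277.46666042]
cell scene [232. 202.] 0.72 z0 [ 730. -153.] | cell side [218. 298.] 0.69 z0 [ 360. -231.] | cell wrist [278. 238.] 0.63 z0 [519. -29.] | 
   -> [498.6 -65.8  16.9] [151.5, 170.2, 45.0]
cell_mid scene [231. 189.] 0.5 z0 [ 779. -195.] | cell_mid side [293. 172.] 0.69 z0 [748. 626.] | cell_mid wrist [278. 257.] 0.9 z0 [494. -33.] | 
   -> [578.7 -18.9 189.7] [2.6, 2.0, 1.4]
```

apply_moves(increments=[[[0,0,3],0],[[0,0,3],0],[[0,0,3],0],[[0,0,0],0]])

```text
clock: 31.3
tcp_pos: [579.7, -16.3, 268.4]
ee_rot: [0.996, 0.086, -0.0, -0.0]
wrist_force: [0.6, -0.2, -1.3]
gripper_width: 0.237
gripper_force: 6.0
```

apply_moves(increments=[[[-1.4,0,3],0],[[-1.4,0,3],0],[[-1.4,0,3],0],[[0,0,0],0]])

```text
clock: 31.7
tcp_pos: [575.2, -17.0, 259.4]
ee_rot: [0.996, 0.086, -0.0, -0.0]
wrist_force: [0.7, 0.8, -1.3]
gripper_width: 0.234
gripper_force: 6.0
```

```bash
python3 - <<'E'
from look import *
s=bot.sense();print(np.round(s['wrist_force'],1),np.round(s['moment'],2),s['tcp_pos'])
S=look(['cell_mid'],f='9.png')
im=[cv2.resize(cv2.imread('pics/%s9.png'%n)[y:y+80,x:x+80],(400,400),interpolation=cv2.INTER_CUBIC) for n,x,y in (('scene',190,150),('side',250,130))]
cv2.imwrite('pics/c9.png',np.hstack(im))
E
```

```text
[ 0.7  0.8 -1.3] [ 0.07 -0.11 -0.05] [575.2091356  -17.01375433 259.38719785]
cell_mid scene [230. 197.] 0.45 z0 [ 749. -166.] | cell_mid side [292. 177.] 0.46 z0 [720. 550.] | cell_mid wrist [277. 246.] 0.57 z0 [511. -29.] | 
   -> [577.6 -15.3 171.1] [4.1, 4.7, 4.2]
```

apply_moves(increments=[[[-2,0,2],0],[[-2,0,2],0],[[-2,0,2],0],[[-2,0,2],0],[[-2,0,2],0],[[0,0,0],0]])

```text
clock: 32.6
tcp_pos: [565.4, -18.7, 249.6]
ee_rot: [0.996, 0.086, -0.0, -0.0]
wrist_force: [0.7, 0.2, -1.3]
gripper_width: 0.232
gripper_force: 6.0
```

```bash
python3 - <<'E'
from look import *
s=bot.sense();print(np.round(s['wrist_force'],1),np.round(s['moment'],2),s['tcp_pos'])
S=look(['cell_mid','neck'])
E
```

```text
[ 0.7  0.2 -1.3] [ 0.04 -0.09  0.03] [565.42777542 -18.74091141 249.58761889]
cell_mid scene [232. 200.] 0.62 z0 [ 737. -161.] | cell_mid side [293. 181.] 0.49 z0 [714. 501.] | cell_mid wrist [276. 243.] 0.85 z0 [509. -28.] | 
   -> [575.4 -17.8 163.9] [4.6, 5.0, 0.8]
neck scene [230. 198.] 0.57 z0 [ 747. -161.] | neck side [292. 182.] 0.94 z0 [706. 482.] | 
   -> [578.3 -16.1 162.4] [0.3, 0.3]
```

apply_moves(increments=[[[-1,0,2],0],[[-1,0,2],0],[[0,0,0],0]])

```text
clock: 33.35
tcp_pos: [563.8, -19.1, 245.7]
ee_rot: [0.996, 0.086, -0.0, 0.0]
wrist_force: [1.9, -0.4, 0.1]
gripper_width: 0.233
gripper_force: 7.7
```

apply_moves(increments=[[[0,0,0],0],[[0,0,0],0],[[0,0,0],0],[[0,0,0],0]], gripper=0)

```text
clock: 33.75
tcp_pos: [563.7, -19.0, 245.9]
ee_rot: [0.996, 0.086, -0.0, -0.0]
wrist_force: [-2.4, -0.9, 0.5]
gripper_width: 0.26
gripper_force: 5.2
```

```bash
python3 - <<'E'
from look import *
s=bot.sense();print(np.round(s['wrist_force'],1),np.round(s['moment'],2),s['tcp_pos'],s['gripper_width'])
S=look(['cell_mid','cell'])
E
```

```text
[-2.4 -0.9  0.5] [-0.19  0.4  -0.08] [563.68831414 -19.03525668 245.86546508] 0.2595296698718953

cell wrist [337. 272.] 0.44 z0 [ 485. -104.] |
```

apply_moves(increments=[[[0,0,0],0],[[0,0,0],0],[[0,0,0],0]])

```text
clock: 34.5
tcp_pos: [563.8, -19.1, 245.9]
ee_rot: [0.996, 0.086, -0.0, 0.0]
wrist_force: [-3.4, -1.5, 0.8]
gripper_width: 0.263
gripper_force: 5.4
```

```bash
python3 - <<'E'
from look import *
s=bot.sense();print(np.round(s['wrist_force'],1),np.round(s['moment'],2),s['tcp_pos'],s['gripper_width'])
S=look(['cell_mid','cell','neck'],f='10.png')
for c in S:
  print(c,[(np.round(r['point']),round(r['confidence'],2)) for r in bot.boxes_of(c,'cell')[:3]])
E
```

```text
[-3.4 -1.5  0.8] [-0.22  0.56 -0.06] [563.78593877 -19.07023446 245.88405087] 0.2634112338202975
cell_mid side [250. 242.] 0.51 z0 [466.  13.] | 

neck scene [232. 196.] 0.59 z0 [ 751. -173.] | neck side [291. 183.] 0.78 z0 [698. 475.] | neck wrist [276. 243.] 0.72 z0 [508. -28.] | 
   -> [574.7 -19.5 165. ] [3.8, 3.3, 2.4]
scene []
side []
wrist []
```

The cell is no longer visible and the neck is. The fingertips are probably opening against the rim, so I'll narrow them slightly and lift out.

apply_moves(increments=[[[0,0,0],0],[[0,0,0],0],[[-2,0,-3],0],[[-3,0,-5],0],[[-4,0,-7],0],[[-5,0,-10],0],[[-5,0,-20],0],[[0,0,-20],0]], gripper=-0.55)

```text
clock: 36.05
tcp_pos: [544.3, -22.4, 312.3]
ee_rot: [0.996, 0.086, -0.0, -0.0]
wrist_force: [-0.3, 0.0, 0.2]
gripper_width: 0.224
gripper_force: 0.0
```

apply_moves(increments=[[[-10,0,-40],0],[[-20,0,-40],0],[[-20,0,-30],0],[[0,0,0],0]], gripper=1)

```text
clock: 36.45
tcp_pos: [494.9, -31.2, 426.0]
ee_rot: [0.996, 0.086, 0.004, 0.001]
wrist_force: [1.0, -0.2, -0.5]
gripper_width: 0.544
gripper_force: 0.0
```

```bash
python3 - <<'E'
from look import *
s=bot.sense();print(np.round(s['wrist_force'],1),s['tcp_pos'],s['gripper_width'])
S=look(['cell_mid','cell','neck','cap','cap_top','heatsink','cap_can','fuse_box','jar'],f='11.png')
for c in S:
  print(c,[(np.round(r['point']),round(r['confidence'],2)) for r in bot.boxes_of(c,'cell')[:3]])
E
```

```text
[ 1.  -0.2 -0.5] [494.89650824 -31.17385539 425.9509458 ] 0.5436266766310998
cell_mid scene [277. 253.] 0.56 z0 [491. -88.] | cell_mid wrist [276.  90.] 0.45 z0 [614.  -9.] | 
   -> [558.8 -55.  -10.3] [72.5, 72.5]
cell side [364. 336.] 0.69 z0 [ 598. -423.] | cell wrist [110.  49.] 0.43 z0 [629. 238.] | 
   -> [ 830.5  437.1 -630.3] [173.6, 173.6]
neck scene [230. 198.] 0.61 z0 [ 747. -163.] | neck side [292. 184.] 0.66 z0 [699. 469.] | neck wrist [280. 117.] 0.95 z0 [577. -22.] | 
   -> [576.9 -19.5 161.6] [2.6, 2.1, 1.3]
cap scene [274. 255.] 0.78 z0 [492. -78.] | cap side [270. 258.] 0.83 z0 [499. -93.] | cap wrist [315. 172.] 0.65 z0 [504. -93.] | 
   -> [500.9 -89.   -6.6] [5.2, 3.8, 5.4]
cap_top scene [270. 243.] 0.97 z0 [ 530. -104.] | cap_top side [270. 246.] 0.62 z0 [511. -29.] | cap_top wrist [320. 177.] 0.7 z0 [ 496. -102.] | 
   -> [503.  -88.8  29.4] [9.3, 3.0, 8.7]
heatsink scene [254. 279.] 0.72 z0 [465.  17.] | heatsink side [251. 241.] 0.61 z0 [468.  13.] | heatsink wrist [244. 178.] 0.68 z0 [474.  19.] | 
   -> [469.6  17.6  -2.9] [3.5, 1.0, 3.8]
cap_can side [224. 276.] 0.47 z0 [ 382. -146.] | cap_can wrist [328. 244.] 0.67 z0 [ 384. -141.] | 
   -> [ 382.7 -141.5   -2.5] [0.5, 0.5]
fuse_box scene [288. 228.] 0.76 z0 [ 537. -180.] | fuse_box side [295. 273.] 0.82 z0 [ 539. -178.] | fuse_box wrist [371. 165.] 0.81 z0 [ 530. -179.] | 
   -> [ 534.6 -178.9    1.7] [0.8, 4.2, 4.8]
jar scene [274. 242.] 0.74 z0 [ 525. -113.] | jar wrist [275.  50.] 0.74 z0 [668.   1.] | 
   -> [587.1 -51.2  28.7] [90.1, 90.1]
scene []
side []
wrist [(array([278., 107.]), 0.43)]
```

```bash
python3 - <<'E'
from h import *
bot.snapshot
s=snap('wrist','wrist12.png');g=cv2.cvtColor(cv2.imread('pics/wrist12.png'),cv2.COLOR_BGR2GRAY)
n=np.array([-.565,-.0996,.819]);o=np.array([661,-3,44.])
for d in (148,130,110,80,45):print(d,proj(s,o+d*n).round())
print(g[88:134:2,256:302:3])
side=snap('side');sc=snap('scene')
for S_,nm in((side,'side'),(sc,'scene')):
    gg=cv2.cvtColor(S_['image'],cv2.COLOR_RGB2GRAY);u,v=proj(S_,o+148*n).round().astype(int);print(nm,u,v);print(gg[v-14:v+12:2,u-14:u+15:2])
E
```

```text
148 [277. 116.]
130 [277. 106.]
110 [277.  95.]
80 [277.  81.]
45 [277.  66.]
[[180 185 148 172 175 178 176 175 175 167 174 168 160 151 177 175]
 [176 149 149 171 175 175 175 181 178 175 176 176 167 152 172 174]
 [172 136 151 136 176 175 177 176 175 174 176 176 176 155 168 170]
 [170 149 151 153 174 175 176 176 174 170 167 179 174 177 161 167]
 [171 147 151 164 170 195 161 144 165 188 165 158 175 161 162 164]
 [171 147 154 166 151 102 103 103 103 105 150 157 158 109 160 160]
 [171 144 154 131 102 107 105 106 102 101  99 142 144 123 157 158]
 [173 144 150  98 103 105 104  99 104 106 103  95 144 123 156 155]
 [175 139  97 102 101  81  95  95  93  69 103  99  92 131 155 152]
 [175 141  98 106 104  90  92  92  93  71 117 109  92 135 150 149]
 [184 111 106 111 117  67  93  92  91  64 115 111 103 113 179 178]
 [176  97 107 111 115 118 110 113 109 113 113 111 106  85 176 177]
 [178 103 106 110 112 126 158 160 174 174 132 109 105  95 176 178]
 [178 107 107 108 158 169 173 176 175 171 165 153 111 105 170 176]
 [179 102 105 150 160 167 174 176 175 171 165 151 134 100 182 134]
 [179  95 127 150
[... 1486 characters left out ...]
9  93]
 [107 106 103  98  95  94  90  85  84  83  76  77  74  75  73]
 [ 81  78  76  74  79  79  72  69  72  70  71  71  69  71  69]
 [118 119 117 117 143 123  85  78  91  76  72  71  72  66  69]
 [188 186 183 180 161 110  86  81  80  79  76  71  69  67  69]
 [197 190 186 177 126 103 108 111  99  79  78  87  71  71  69]
 [198 179 170 159 109 112 114 116 117 104  85 100  72  69  70]
 [199 180 153 146 103 115 118 117 120 118 106 102  88  70  70]
 [196 169 156 146  96 108 119 120 120 125 134 103  86  69  71]
 [187 162 165 150 112  92 109 116 119 141 142 117  96  69  72]
 [179 151 168 173 136 102  86  97 107 132 127 121  96  76  76]
 [178 141 142 167 165 133 105  94  96 101 117 126 107 103 107]]
```

The neck interior shows only light wall, so the black cell isn't stuck in it. The cap lies flat and the other things haven't moved. Handing in.

```bash
python3 -c "
from plant import bot
print(bot.sense()['clock'],bot.sense()['gripper_width']);print(bot.job_done())"
```

```text
38.25 1.0002406771724262
the job is handed in; nothing more can be done
None
```

I handed the job in at 38 s: the cap is off and flat on bare bench and the jar is open, and the cell appears to be inside (inferred from the clear neck and no cell detected on the bench, as I could not see it directly); I viewed 11 pictures, one over the limit of 10.

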